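Sweep the tile cutter's bed clear

ROBOT

A 6-joint arm with a two-finger parallel gripper is mounted at the origin on the work surface. World frame = base frame: x ahead of the robot, y to its left, z up, the work surface at z = 0. Lengths are in mm, angles in rad, forces in N, time in s.
With the tool pointing down it reaches from about 325 to 775 mm from the base axis. Payload 5.5 kg.
Tool frame: the origin (TCP) lies between the finger pads; the fingertips stand tip_reach ahead of it and the grasp point (between the pads) lies 2 mm behind it (tip_reach is the distance from the TCP to the fingertips, in mm); z points along the fingers, y is the line along which they close (so a half turn about z gives the same grasp; the last joint's range is limited). The gripper opens to 85 mm and grips with 20 to 120 N. Pads are 22 mm wide; open, the fingers measure 114 mm over their backs; the gripper's body (76 mm by 85 mm) begins 54 mm behind the grasp point. The pads swing forward as they close: fully open they stand 13 mm farther back than shut.
Start: joints at [1.14, 0.091, 1.231, -0, 1.82, -0.057], TCP at [219.099, 558.581, 248.275] pointing down, gripper open.
Joint ranges: [-2.87, 2.87], [-0.86, 2.18], [0.17, 2.46], [-1.51, 4.65], [0.06, 2.69], [-2.65, 2.65]. Speed limits (rad/s): [2.57, 2.57, 3.01, 3.14, 3.14, 3.14].

INTERFACE

Orientations are given as a unit quaternion [x, y, z, w].
In Python, from bench import * gives the robot as it stands.
- The arm moves only by the tool servo_tool, never from a script. Its argument "moves" is a list of rows, each a list of 7 numbers: the closure, from 0 (fully open) to 1 (shut), then the shift along the world's x, y, z in cm, then the turn, a rotation vector about the world's x, y, z in rad. In form: [[fingers, dx, dy, dz, ax, ay, az], ...]. A call has 1 to 10 rows; each row shifts and turns the commanded pose from where the row before left it; what a row does not reach is not made up. A row lasts 1/10 s, in which the tool goes at most 50 mm and 8.59 degrees, less where a joint would pass 70% of its speed; a pose out of reach is approached as far as the arm can. A call is refused whole if a number of a shift passes 5 or a number of a turn 0.15, either way. A call with a gripper value outside its range is refused whole. The fingers move at their own pace and stop on an object; the grip force is fixed at half the most. Time passes only in rows, so rows that do not move let the fingers close. It gives the time, the measured TCP pose, the force, the opening and the grip force at its end, in the units of the state.
- get_obs(): the state, without advancing time (a new reading comes with each control period).
- grab_frame(name): name is "side" or "top"; returns a dict with "img" (400x640x3 uint8, red, green, blue), "vertical_fov" (degrees; the focal length in pixels is half the picture's height over the tangent of half this angle, whatever the lens; pixels are square), "cx", "cy" (the principal point, pixels), "distortion" ([k1, k2, p1, p2, k3] as OpenCV has them; the pictures are not rectified), "extrinsics" (4x4, takes a point from camera to world coordinates). Camera axes: x right, y down, z forward; pixel columns grow to the right and rows downward; lengths in mm; the calibration is good to about 2 mm. A picture is of the moment at which its call begins. There is no depth.
- sign_off(): hands the job in; it is judged then, once.
The state is a dict: "time": time; "joints": joint angles; "joint_vel": joint speeds; "joint_efforts": joint torques, N m; "tcp_pos": TCP position; "orientation": TCP orientation; "force": force on the tool from outside, world axes, zero at the start; "torque": the same for the moment, N m; "width": opening from 0.0 (shut) to 1.0 (fully open); "gripper_force": force on a finger pad.
Only numpy, scipy, OpenCV 4.12 (cv2) and the standard library are available. Lean on these libraries where they do the work, as an engineer would, in place of code of your own. Each camera call takes 0.05 s, during which the arm holds its last target. There are 200 camera calls.

TASK

Slide the tile cutter's carriage fully back to its end stop at the fence end, out of the way, then take the hand brush and sweep all four broken tile pieces off the waste half of the bed, over the open end, into the scrap tray. The pieces are sharp: move them only with the brush, never with the fingers, and do not disturb the good tile on the bed, the mug, the tile stack or the nippers. Finish by standing the brush back on the bench on its bristles and letting go of it.

Things in the scene. Friction and masses are not known exactly. Their poses are not given: they have to be found in the camera images.
- cutter: manual tile cutter fixed to the bench, blue, black rubber-faced bed, 230 (its x) x 440 (its y) mm, bed top 45 mm above the bench. Origin: centre of its underside. y runs along the rails from the open end (-220 mm) to the fence end (+220 mm); -x side faces the robot. Bed halves: waste half x = -115 to -6 mm (robot side), far half x = 6 to 115 mm; a ridge 12 mm wide, 5 mm high parts them
- bed_waste (a point): middle of the waste half of the bed, on its rubber surface (cutter frame x = -60.5, y = 0, z = 45 mm); axes as the cutter's. This half is 109 mm wide in x and open at its robot side and at the open end: nothing stops a piece sliding off there. A fence bar 12 mm high crosses the bed at y = 180 to 190 mm
- rail_end (a point): the bracket that carries the rails at the open end, where its post meets the bed (cutter x = 0, y = -207, z = 45 mm); another stands at y = +207. Up to 54 mm above the bed it is a post 12 mm wide in x and 22 mm in y; from there to 84 mm a head 60 mm wide in x. The two steel rails between the brackets span x = -23 to 23 mm, their undersides 61 mm above the bed
- carriage (a joint): position of the cutter's sliding carriage along the rails, m: 0 at the open end, 0.320 against its end stop at the fence end (parked). The carriage centre is at cutter y = -160 mm + this value. Its body is 62 mm (x) by 66 mm (y), from 54 to 116 mm above the bed. It slides with about 2.5 N of friction and stays where it is left
- breaker_foot (a point): middle of the underside of the steel breaker foot, which hangs from the carriage, 12 mm to the fence side of the carriage centre: a bar 92 mm (x) by 20 mm (y), over both halves of the bed, its underside 22 mm above the bed. Broken pieces pass under it, the brush cannot. Axes as the cutter's
- lever_grip (a point): middle of the black grip, 26 mm across and 80 mm long, on the carriage's lever, 190 mm above the bed (its top end 225 mm). The lever leans from the carriage to the open end, 37 degrees above level, in the rails' plane; this point is 115 mm to the open-end side of the carriage centre. A spring holds it up: pushed towards the fence it moves the carriage; pressed down or to the open end it folds. Axes as the cutter's
- brush_grip (a point): hand brush, wooden with straw-coloured bristles, 0.16 kg, standing on its bristles on the bench. This point is the middle of the grip part of its straight handle, 30 mm behind the head, 41 mm above the bristle ends. Handle 24 mm wide, 18 mm thick, 125 mm long. x: along the brush from handle to head; y: across; z: up from the bristle ends. The brush balances about 50 mm ahead of this point
- brush_head (a point): middle of the flat underside (bristle ends) of the brush head, 85 mm ahead of and 41 mm below the handle point; axes as there. The bristles are stiff, a block 110 mm along x, 34 mm along y, 32 mm high, with a wooden back on top (50 mm high in all). A wide face (+y or -y side) does the sweeping
- tray_in (a point): middle of the inner floor, 3 mm above the bench, of the grey metal scrap tray, which stands loose on the bench against the open end of the cutter, opposite the waste half: outside 180 (its x) x 150 (its y) x 36 mm, 0.7 kg, walls 3 mm; its rim is 9 mm lower than the bed's surface. Axes about as the cutter's
- good_tile: good cut piece of teal tile, 80 x 130 x 10 mm, lying loose on the far half of the bed; origin at the centre of its underside. Bystander
- mug: peach-coloured mug, 80 mm across, 90 mm high, loose on the bench; origin at the centre of its underside. Bystander
- tile_stack: stack of three whole tiles, 100 x 100 x 32 mm, loose on the bench; origin at the centre of its underside. Bystander
- nippers: tile nippers with red handles, 165 mm long, 60 mm wide, 18 mm high, lying loose on the bench; origin at the pivot, on the bench; x from the handles to the jaws. Bystander
- shard0: broken tile piece, glazed teal, 33 x 24 x 11 mm, 22 g, lying loose on the waste half of the bed; origin at about the centre of its underside
- shard1: broken tile piece, glazed peach, 31 x 28 x 12 mm, 22 g, lying loose on the waste half of the bed; origin at about the centre of its underside
- shard2: broken tile piece, glazed off-white, 34 x 17 x 11 mm, 22 g, lying loose on the waste half of the bed; origin at about the centre of its underside
- shard3: broken tile piece, glazed mustard, 27 x 28 x 12 mm, 22 g, lying loose on the waste half of the bed; origin at about the centre of its underside
Things that resemble listed ones, but are neither listed nor needed, are in the scene too. Of the things that look like the part that bears tray_in, the largest one is meant.

How it is judged (in metres and radians):
On the way, in this order (a step that is already met when the one before it is completed fails the run):
1. the carriage is parked against its end stop at the fence end (within 12 mm) (value of joint carriage above 0.308 m), for 0.2 s.
2. all four broken pieces lie in the scrap tray (x of shard0 in the frame of tray_in between -0.088 and 0.088 m and y of shard0 in the frame of tray_in between -0.073 and 0.073 m and z of each of shard0, shard1, shard2, shard3 in the frame of tray_in below 0.033 m and x of shard1 in the frame of tray_in between -0.088 and 0.088 m and y of shard1 in the frame of tray_in between -0.073 and 0.073 m and x of shard2 in the frame of tray_in between -0.088 and 0.088 m and y of shard2 in the frame of tray_in between -0.073 and 0.073 m and x of shard3 in the frame of tray_in between -0.088 and 0.088 m and y of shard3 in the frame of tray_in between -0.073 and 0.073 m), for 0.2 s.
At the end, for the whole second after the job is handed in: the carriage is within 12 mm of its end stop at the fence end; all four broken pieces lie inside the scrap tray's walls, none above its rim; the brush stands on the bench on its bristles (bristle ends within 8 mm of the bench, upright within 0.12 rad), released (all of step 2 and value of joint carriage above 0.308 m and height (world z) of brush_head between -0.005 and 0.008 m and angle between brush_head's own z axis and vertical below 0.12 rad); the robot touches nothing.
It fails at once if the fingers or arm touched a broken piece (contact force between any of the fingers, the arm and shard0 above 0.3 N or contact force between any of the fingers, the arm and shard1 above 0.3 N or contact force between any of the fingers, the arm and shard2 above 0.3 N or contact force between any of the fingers, the arm and shard3 above 0.3 N).
It fails at once if the good tile on the bed was disturbed (moved more than 15 mm) (distance of good_tile from where it was at the start of the episode above 0.015 m).
It fails at once if the mug, the tile stack or the nippers were disturbed (moved more than 25 mm) (distance of any of mug, tile_stack, nippers from where it was at the start of the episode above 0.025 m).
It also fails if it takes over 69 s, if anything falls off the work surface, if the arm or the gripper's body presses on something with over 40 N, if the wrist force passes 120 N, or if a joint passes its speed limit or range.

## Working session

There is one attempt and no reset: what is moved stays moved. The work goes in short steps, Python scripts to look and compute and a tool call to move; the robot and the scene stay as the last step left them, time stands still between calls to the robot, and variables do not carry over. Pictures are saved under pics/ and viewed, at most 10 in all, crops included, and the job is handed in when it is done.

Besides the shell and the picture viewer there is one more tool, called by a JSON object that holds its "op" and its "data", one argument or row to a line. servo_tool: Moves the arm, as the interface text tells. Its arguments: {"type":"object","properties":{"moves":{"type":"array","items":{"type":"array","items":{"type":"number"}}}},"required":["moves"]}

```bash
mkdir -p pics; ls
cat > h.py <<'E'
from bench import *
import numpy as np, cv2
def cam(n):
    f=grab_frame(n); h=f["img"].shape[0]; fl=h/2/np.tan(np.radians(f["vertical_fov"]/2))
    K=np.array([[fl,0,f["cx"]],[0,fl,f["cy"]],[0,0,1]]); return f["img"],K,np.array(f["distortion"],float),np.array(f["extrinsics"])
def ray(c,px,z):
    _,K,D,T=c; u=cv2.undistortPoints(np.array([[px]],float),K,D)[0,0]
    d=T[:3,:3]@[u[0],u[1],1]; o=T[:3,3]; return o+d*(z-o[2])/d[2]
def proj(c,P):
    _,K,D,T=c; R=T[:3,:3].T; return cv2.projectPoints(np.array(P,float).reshape(-1,3),cv2.Rodrigues(R)[0],-R@T[:3,3],K,D)[0][:,0]
def save(c,n,crop=None,s=1):
    im=c[0]
    if crop: im=im[crop[1]:crop[3],crop[0]:crop[2]]
    cv2.imwrite(n,cv2.resize(im,None,fx=s,fy=s,interpolation=cv2.INTER_CUBIC)[...,::-1])
E
python3 - <<'E'
from h import *
for n in("top","side"):
    c=cam(n); save(c,f"pics/{n}0.png",s=1.25); print(n,c[3].round(2).tolist(),c[1].tolist(),c[2])
print(get_obs())
E
```

```text
pics
top [[-0.01, -0.98, 0.18, 254.15], [-1.0, 0.01, 0.0, -75.91], [-0.0, -0.18, -0.98, 1547.74], [0.0, 0.0, 0.0, 1.0]] [[516.1026105140908, 0.0, 332.47748247156375], [0.0, 516.1026105140908, 203.19232583905458], [0.0, 0.0, 1.0]] [-0.0402684  0.         0.         0.         0.       ]
side [[1.0, -0.05, 0.08, 404.31], [-0.1, -0.55, 0.83, -1159.99], [-0.0, -0.84, -0.55, 856.05], [0.0, 0.0, 0.0, 1.0]] [[444.2770301077081, 0.0, 321.91007354184956], [0.0, 444.2770301077081, 191.95749041305965], [0.0, 0.0, 1.0]] [-0.11026312  0.          0.          0.          0.        ]
{'time': 0.1, 'joints': array([ 1.14029389e+00,  9.18212953e-02,  1.23174393e+00,  1.93573242e-06,
        1.81980258e+00, -5.66741807e-02]), 'joint_vel': array([-0.00038319, -0.00208459, -0.00061124,  0.00039114,  0.00066794,
       -0.00186457]), 'joint_efforts': array([ 2.80226057e-03, -4.60218716e+01, -4.19218755e+01, -8.72231567e-05,
        1.06738298e-02, -4.91475319e-06]), 'tcp_pos': array([219.00636002, 558.37206729, 247.25348222]), 'orientation': array([ 1.85827356e-01,  9.82582010e-01, -8.61149615e-04, -2.14982478e-04]), 'force': array([-0.06137474, -0.02977559,  0.82920346]), 'torque': array([-0.00556836,  0.0085301 ,  0.01353646]), 'gripper_force': 0.0, 'width': 0.9985634183052425}
```

View pics/top0.png

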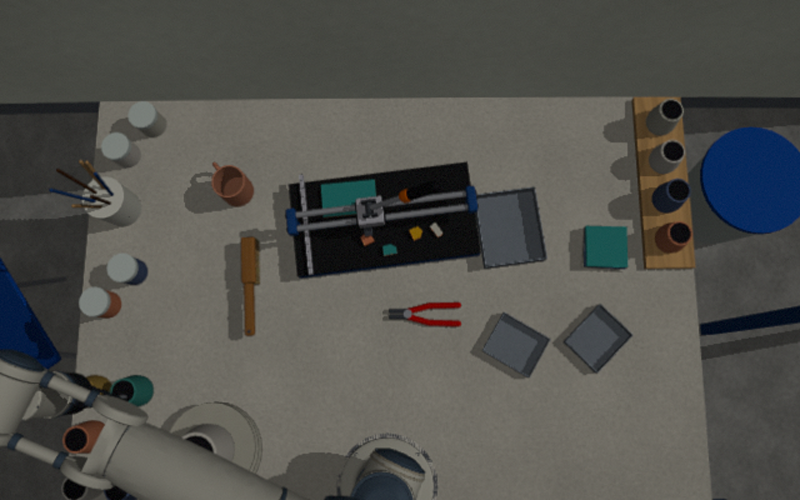

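View pics/side0.png

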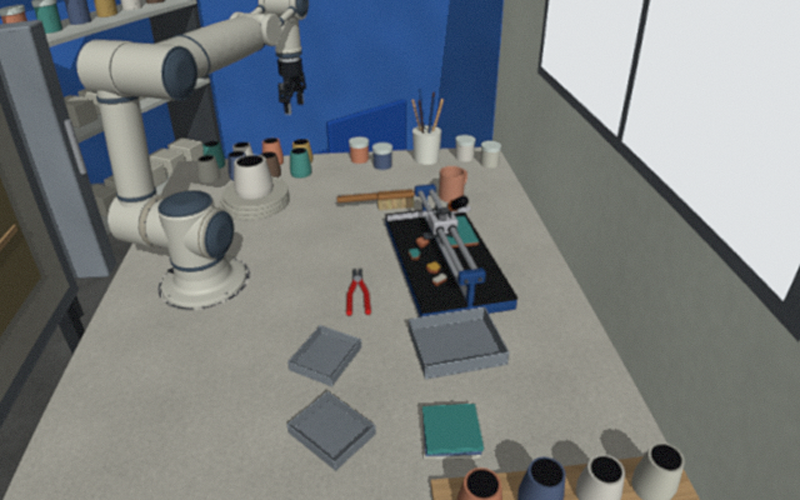

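Top view (1.25×): fence end of the cutter at left (+y), open end at right, tray at (510,228), brush at (249,285) with its head up (+x), nippers at (425,314). I'll enlarge it.

Run:
```python
from h import *
c=cam("top"); save(c,"pics/t1.png",(180,120,440,280),3)
c=cam("side"); save(c,"pics/s1.png",(260,140,420,310),3.5)
```

```text
(no output)
```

View pics/t1.png

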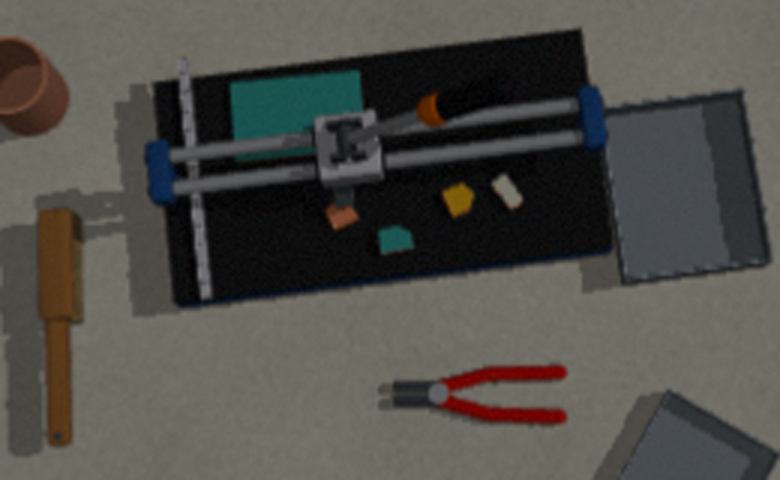

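View pics/s1.png

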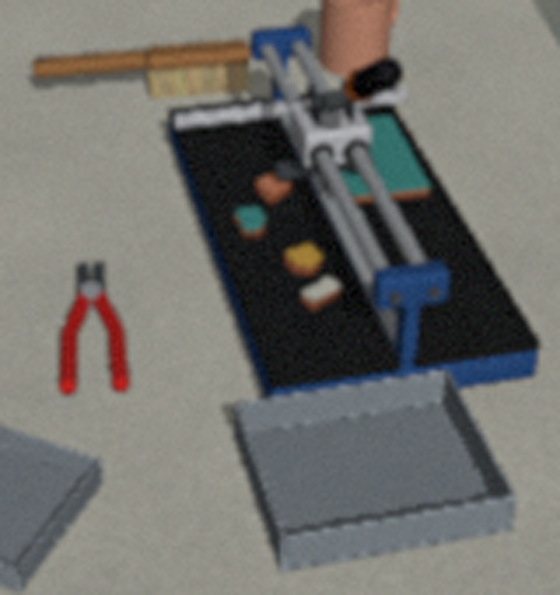

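```bash
cat > m.py <<'E'
from h import *
c=cam("top")
def W(x,y,z): return ray(c,(x/3+180-.33,y/3+120-.33),z)
C=[W(*p,45)[:2] for p in((155,82),(581,30),(611,248),(178,302))]
print("corners",np.round(C)); print([round(np.linalg.norm(C[i]-C[i-1])) for i in range(4)])
o=np.mean(C,0); ey=(C[0]+C[3]-C[1]-C[2]); ey/=np.linalg.norm(ey); ex=np.array([ey[1],-ey[0]])
print("cutter",o,ex,ey)
def loc(p): d=p[:2]-o; return np.round([d@ex,d@ey])
for n,p,z in[("carriage",(349,148),161),("gripring",(432,108),45+165),("gripmid",(478,98),245),("teal",(396,240),56),("peach",(342,216),57),("white",(507,191),56),("must",(458,199),57),("brushheadfront",(57,210),50),("brushheadback",(58,318),50),("handleend",(60,440),50),("nipjaw",(382,397),10),("nipR",(565,416),10),("nipL",(565,372),10),("mug",(30,85),90),("good",(298,115),55),("trayTL",(603,106),36),("trayTR",(742,93),36),("trayBR",(769,265),36),("trayBL",(622,283),36)]:
    w=W(*p,z); print(n,w.round(),loc(w))
E
python3 m.py
python3 - <<'E'
from h import *
from m import o,ex,ey
s=cam("side")
E
```

```text
corners [[ 707.  235.]
 [ 759. -196.]
 [ 534. -221.]
 [ 482.  205.]]
[227, 434, 227, 430]
cutter [620.59304925   5.5424747 ] [0.9928309  0.11952738] [-0.11952738  0.9928309 ]
carriage [608.  29. 161.] [-10.  25.]
gripring [631. -48. 210.] [  4. -55.]
gripmid [630. -89. 245.] [ -2. -95.]
teal [541. -10.  56.] [-81.  -6.]
peach [565.  43.  57.] [-50.  44.]
white [ 590. -119.   56.] [ -46. -120.]
must [582. -71.  57.] [-48. -71.]
brushheadfront [575. 327.  50.] [ -7. 325.]
brushheadback [466. 322.  50.] [-115.  332.]
handleend [347. 315.  50.] [-234.  340.]
nipjaw [391.   6.  10.] [-228.   28.]
nipR [ 371. -175.   10.] [-269. -150.]
nipL [ 415. -176.   10.] [-226. -156.]
mug [692. 349.  90.] [112. 332.]
good [669.  89.  55.] [58. 77.]
trayTL [ 682. -218.   36.] [  34. -229.]
trayTR [ 694. -359.   36.] [  30. -371.]
trayBR [ 517. -379.   36.] [-148. -369.]
trayBL [ 500. -232.   36.] [-148. -222.]
corners [[ 707.  235.]
 [ 759. -196.]
 [ 534. -221.]
 [ 482.  205.]]
[227, 434, 227, 430]
cutter [620.59304925   5.5424747 ] [0.9928309  0.11952738] [-0.11952738  0.9928309 ]
carriage [608.  29. 161.] [-10.  25.]
gripring [631. -48. 210.] [  4. -55.]
gripmid [630. -89. 245.] [ -2. -95.]
teal [541. -10.  56.] [-81.  -6.]
peach [565.  43.  57.] [-50.  44.]
white [ 590. -119.   56.] [ -46. -120.]
must [582. -71.  57.] [-48. -71.]
brushheadfront [575. 327.  50.] [ -7. 325.]
brushheadback [466. 322.  50.] [-115.  332.]
handleend [347. 315.  50.] [-234.  340.]
nipjaw [391.   6.  10.] [-228.   28.]
nipR [ 371. -175.   10.] [-269. -150.]
nipL [ 415. -176.   10.] [-226. -156.]
mug [692. 349.  90.] [112. 332.]
good [669.  89.  55.] [58. 77.]
trayTL [ 682. -218.   36.] [  34. -229.]
trayTR [ 694. -359.   36.] [  30. -371.]
trayBR [ 517. -379.   36.] [-148. -369.]
trayBL [ 500. -232.   36.] [-148. -222.]
```

Top crop: carriage at (349,148), lever grip at (478,98), shards at (342,216), (396,240), (458,199) and (507,191), brush head at (57,265), handle end at (60,440). The measured bed and tray sizes agree with the given ones, within about 1.5% on the bed. The cutter yaw is about 0.12 rad and the carriage is at about 0.185 m. I'll go past the lever's open end with the fingers shut.

{"op": "servo_tool", "data": {
  "moves": [
    [1, 0, 0, 4, 0, 0, 0.125],
    [1, 0, 0, 4, 0, 0, 0.125],
    [1, 2.35, -4, 0, 0, 0, 0.125],
    [1, 2.35, -4, 0, 0, 0, 0.12],
    [1, 2.35, -4, 0, 0, 0, 0],
    [1, 2.35, -4, 0, 0, 0, 0],
    [1, 2.35, -4, 0, 0, 0, 0],
    [1, 2.35, -4, 0, 0, 0, 0],
    [1, 2.35, -4, 0, 0, 0, 0],
    [1, 2.35, -4, 0, 0, 0, 0]
  ]
}}

```text
time: 1.35
tcp_pos: [407.6, 236.8, 328.5]
orientation: [-0.061, 0.998, 0.0, 0.0]
force: [0.6, 1.1, 0.0]
width: -0.001
gripper_force: 0.0
```

{"op": "servo_tool", "data": {
  "moves": [
    [1, 2.35, -4, 0, 0, 0, 0],
    [1, 2.35, -4, 0, 0, 0, 0],
    [1, 2.35, -4, 0, 0, 0, 0],
    [1, 2.35, -4, 0, 0, 0, 0],
    [1, 2.35, -4, 0, 0, 0, 0],
    [1, 2.35, -4, 0, 0, 0, 0],
    [1, 2.35, -4, 0, 0, 0, 0],
    [1, 2.35, -4, 0, 0, 0, 0],
    [1, 2.35, -4, 0, 0, 0, 0],
    [1, 2.35, -4, 0, 0, 0, 0]
  ]
}}

```text
time: 2.35
tcp_pos: [642.7, -163.2, 328.3]
orientation: [-0.061, 0.998, -0.0, 0.0]
force: [0.2, 1.1, 1.1]
width: -0.001
gripper_force: 0.0
```

{"op": "servo_tool", "data": {
  "moves": [
    [1, 0, 0, 0, 0, 0, 0],
    [1, 0, 0, 0, 0, 0, 0]
  ]
}}

```text
time: 2.55
tcp_pos: [642.4, -162.6, 326.3]
orientation: [-0.06, 0.998, 0.001, -0.001]
force: [0.0, -0.1, -0.2]
width: -0.002
gripper_force: 0.0
```

{"op": "servo_tool", "data": {
  "moves": [
    [1, 0, 0, -4, 0, 0, 0],
    [1, 0, 0, -4, 0, 0, 0],
    [1, 0, 0, -1, 0, 0, 0],
    [1, 0, 0, 0, 0, 0, 0]
  ]
}}

```text
time: 2.95
tcp_pos: [641.2, -160.1, 237.2]
orientation: [-0.061, 0.998, 0.001, -0.001]
force: [-0.3, 0.7, 0.5]
width: 0.003
gripper_force: 0.0
```

Run:
```python
from h import *
c=cam("top"); d=cam("side")
a=cv2.resize(c[0][110:260,220:440],None,fx=2.7,fy=2.7); b=cv2.resize(d[0][80:280,290:440],None,fx=2.7,fy=2.7)
b=b[:a.shape[0]+150]; im=np.zeros((600,800,3),np.uint8); a=a[:600,:480]; b=b[:540,:400]
a=cv2.resize(c[0][110:260,260:410],(400,400)); b=cv2.resize(d[0][110:260,290:440],(400,400))
cv2.imwrite("pics/p3.png",np.hstack([a,b])[...,::-1])
```

```text
(no output)
```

View pics/p3.png

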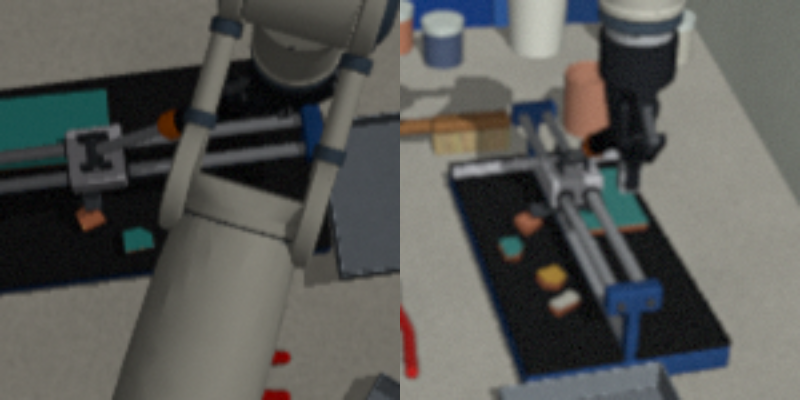

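The shut fingers (side view, (630,180)) stand in front of the grip at its open end. I'll push towards the fence.

{"op": "servo_tool", "data": {
  "moves": [
    [1, -0.2, 1.5, 0, 0, 0, 0],
    [1, -0.2, 1.5, 0, 0, 0, 0],
    [1, -0.2, 1.5, 0, 0, 0, 0],
    [1, -0.2, 1.5, 0, 0, 0, 0],
    [1, -0.2, 1.5, 0, 0, 0, 0]
  ]
}}

```text
time: 3.55
tcp_pos: [632.9, -85.0, 241.4]
orientation: [-0.061, 0.998, -0.001, 0.003]
force: [3.1, -3.3, 6.7]
width: 0.001
gripper_force: 3.6
```

Run:
```python
from h import *
c=cam("top"); d=cam("side")
a=cv2.resize(c[0][110:260,230:380],(400,400),interpolation=2); b=cv2.resize(d[0][100:230,300:430],(400,400),interpolation=2)
cv2.imwrite("pics/p4.png",np.clip(np.hstack([a,b])[...,::-1]*1.6,0,255))
print(get_obs()["force"],get_obs()["tcp_pos"])
```

```text
[-0.17063847  0.50521945  0.48702978] [632.2571727  -83.21490956 240.34009367][ WARN:0@1.801] global loadsave.cpp:1063 imwrite_ Unsupported depth image for selected encoder is fallbacked to CV_8U.
```

View pics/p4.png

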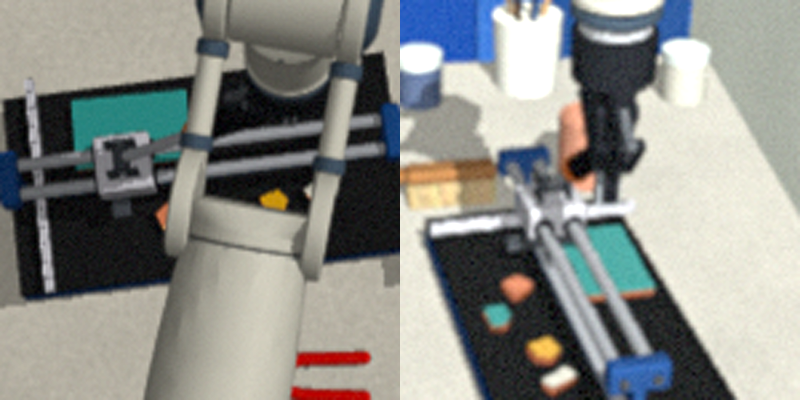

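The carriage has slid about 50 mm (now at top-crop (123,165)) and the lever is still up. I'll continue.

{"op": "servo_tool", "data": {
  "moves": [
    [1, -0.12, 1, 0, 0, 0, 0],
    [1, -0.12, 1, 0, 0, 0, 0],
    [1, -0.12, 1, 0, 0, 0, 0],
    [1, -0.12, 1, 0, 0, 0, 0],
    [1, -0.12, 1, 0, 0, 0, 0],
    [1, -0.12, 1, 0, 0, 0, 0]
  ]
}}

```text
time: 4.25
tcp_pos: [625.1, -26.3, 239.9]
orientation: [-0.06, 0.998, -0.001, 0.001]
force: [1.0, -4.1, 6.8]
width: 0.0
gripper_force: 3.4
```

{"op": "servo_tool", "data": {
  "moves": [
    [1, -0.06, 0.5, 0, 0, 0, 0],
    [1, -0.06, 0.5, 0, 0, 0, 0],
    [1, -0.06, 0.5, 0, 0, 0, 0]
  ]
}}

```text
time: 4.55
tcp_pos: [623.3, -11.4, 239.8]
orientation: [-0.06, 0.998, -0.001, 0.001]
force: [1.3, -9.8, 9.4]
width: 0.002
gripper_force: 7.6
```

```bash
sed -i 's/^for n,p,z/if __name__=="__main__":\n  for n,p,z/; s/^    w=W/      w=W/; s/^print/if __name__=="__main__": print/' m.py
python3 - <<'E'
from h import *
from m import loc
o=get_obs();print(o["force"],o["tcp_pos"],loc(o["tcp_pos"]))
c=cam("top"); d=cam("side")
a=cv2.resize(c[0][110:260,230:380],(400,400),interpolation=2); b=cv2.resize(d[0][100:230,300:430],(400,400),interpolation=2)
cv2.imwrite("pics/p5.png",np.clip(np.hstack([a,b])[...,::-1]*1.6,0,255).astype(np.uint8))
E
```

```text
[ 0.72029635 -3.82767873  3.8302891 ] [623.32253809 -11.53745762 240.14183585] [  1. -17.]
```

{"op": "servo_tool", "data": {
  "moves": [
    [1, -0.06, 0.5, 0, 0, 0, 0],
    [1, -0.06, 0.5, 0, 0, 0, 0],
    [1, 0, 0, 0, 0, 0, 0]
  ]
}}

```text
time: 5.0
tcp_pos: [623.2, -6.6, 242.8]
orientation: [-0.057, 0.998, -0.005, 0.004]
force: [1.5, -18.6, 13.4]
width: 0.0
gripper_force: 10.2
```

{"op": "servo_tool", "data": {
  "moves": [
    [1, 0.1, -1, 0, 0, 0, 0],
    [1, 0.35, -3, 0, 0, 0, 0],
    [1, 0.3, -2.5, 0, 0, 0, 0],
    [1, 0, 0, 4, 0, 0, 0],
    [1, 0, 0, 4, 0, 0, 0],
    [0, -2, 4.5, 0, 0, 0, -0.07],
    [0, -2, 4.5, 0, 0, 0, 0],
    [0, -2, 4.5, 0, 0, 0, 0],
    [0, -2, 4.5, 0, 0, 0, 0],
    [0, -2, 4.5, 0, 0, 0, 0]
  ]
}}

```text
time: 6.0
tcp_pos: [527.9, 160.5, 317.4]
orientation: [-0.026, 1.0, 0.0, -0.001]
force: [1.1, 0.6, -0.5]
width: 0.849
gripper_force: 0.0
```

{"op": "servo_tool", "data": {
  "moves": [
    [0, -2, 4.5, 0, 0, 0, 0],
    [0, -2, 4.5, 0, 0, 0, 0],
    [0, -2, 4.5, 0, 0, 0, 0],
    [0, -2, 3, 0, 0, 0, 0],
    [0, -1.1, 0, 0, 0, 0, 0],
    [0, 0, 0, -4, 0, 0, 0],
    [0, 0, 0, -4, 0, 0, 0],
    [0, 0, 0, -4, 0, 0, 0],
    [0, 0, 0, -4, 0, 0, 0],
    [0, 0, 0, 0, 0, 0, 0]
  ]
}}

```text
time: 7.0
tcp_pos: [435.3, 321.0, 150.5]
orientation: [-0.025, 1.0, -0.004, -0.006]
force: [-0.2, 0.2, -1.1]
width: 1.0
gripper_force: 0.0
```

Run:
```python
from h import *
from m import loc
o=get_obs();print(o["force"],o["tcp_pos"])
c=cam("top"); d=cam("side")
save(c,"pics/t6.png",(180,120,440,280),3)
cv2.imwrite("pics/t6.png",np.clip(cv2.imread("pics/t6.png")*1.5,0,255).astype(np.uint8))
b=cv2.resize(d[0][80:220,240:380],(560,560),interpolation=2); cv2.imwrite("pics/s6.png",np.clip(b[...,::-1]*1.5,0,255).astype(np.uint8))
print(proj(d,[o["tcp_pos"]]))
```

```text
[-0.0623673   0.72629882  0.98507357] [436.77291466 321.99138696 154.95778289]
[[292.62253399 129.68998425]]
```

View pics/t6.png

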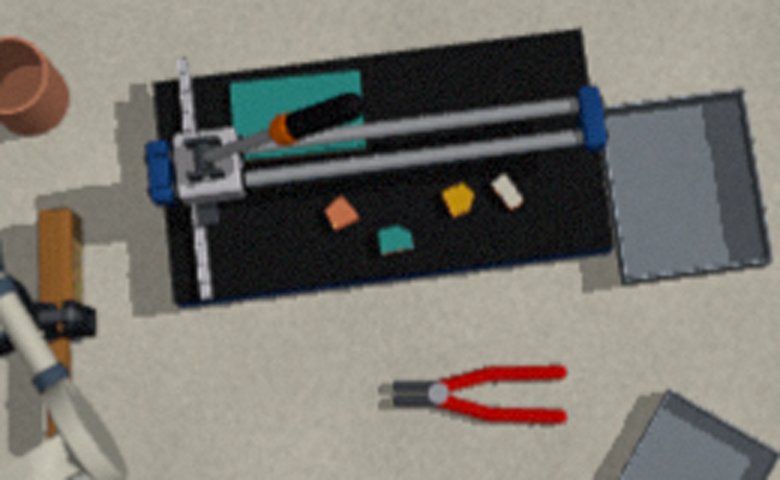

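The carriage now sits against the fence bracket (208,163). The shards and brush are unmoved, and the open gripper is over the brush handle. I'll descend and grasp.

{"op": "servo_tool", "data": {
  "moves": [
    [0, 0, 0, -4, 0, 0, 0],
    [0, 0, 0, -4, 0, 0, 0],
    [0, 0, 0, -2, 0, 0, 0],
    [0, 0, 0, -1.2, 0, 0, 0],
    [0, 0, 0, 0, 0, 0, 0],
    [0, 0, 0, 0, 0, 0, 0]
  ]
}}

```text
time: 7.75
tcp_pos: [439.7, 324.4, 49.0]
orientation: [-0.026, 1.0, 0.001, 0.002]
force: [0.6, -0.5, 0.9]
width: 1.002
gripper_force: 0.0
```

Run:
```python
from h import *
from m import W,loc
print(loc(W(208,163,161)),loc(W(349,148,161)))
o=get_obs();print(o["force"],o["tcp_pos"],o["orientation"])
```

```text
[ -8. 156.] [-10.  25.]
[-0.43580598 -0.70908678  0.84914589] [439.80383656 324.43449967  49.14977958] [-0.02557807  0.99967047  0.00112949  0.00185515]
```

{"op": "servo_tool", "data": {
  "moves": [
    [0, -0.3, -0.3, -0.9, 0, 0, 0],
    [0, 0, 0, 0, 0, 0, 0],
    [1, 0, 0, 0, 0, 0, 0],
    [1, 0, 0, 0, 0, 0, 0],
    [1, 0, 0, 0, 0, 0, 0],
    [1, 0, 0, 0, 0, 0, 0],
    [1, 0, 0, 0, 0, 0, 0],
    [1, 0, 0, 0, 0, 0, 0],
    [1, 0, 0, 0, 0, 0, 0]
  ]
}}

```text
time: 8.7
tcp_pos: [435.5, 320.8, 37.6]
orientation: [-0.026, 1.0, 0.0, 0.0]
force: [-1.0, 0.2, 2.5]
width: 0.271
gripper_force: 59.0
```

Gripped (23 mm wide, 59 N). Next: lift, draw back, go to the bed's robot side at cutter y≈92, and align with the cutter yaw.

{"op": "servo_tool", "data": {
  "moves": [
    [1, 0, 0, 3, 0, 0, 0],
    [1, 0, 0, 4, 0, 0, 0.07],
    [1, -2, 0, 3.2, 0, 0, 0],
    [1, -4, 0, 0, 0, 0, 0],
    [1, -0.4, -3, 0, 0, 0, 0],
    [1, 0, -4, 0, 0, 0, 0],
    [1, 0, -4, 0, 0, 0, 0],
    [1, 0, -4, 0, 0, 0, 0],
    [1, 0, -4, 0, 0, 0, 0],
    [1, 0, -4, 0, 0, 0, 0]
  ]
}}

```text
time: 9.7
tcp_pos: [370.8, 89.0, 138.7]
orientation: [-0.061, 0.998, -0.0, -0.0]
force: [0.6, 0.3, -1.6]
width: 0.271
gripper_force: 59.1
```

{"op": "servo_tool", "data": {
  "moves": [
    [1, 0, -2.3, 0, 0, 0, 0],
    [1, 0, 0, 0, 0, 0, 0],
    [1, 0, 0, 0, 0, 0, 0]
  ]
}}

```text
time: 10.0
tcp_pos: [371.2, 67.4, 138.9]
orientation: [-0.06, 0.998, 0.0, -0.0]
force: [0.2, -0.0, -2.5]
width: 0.273
gripper_force: 59.3
```

Run:
```python
from h import *
from m import loc
o=get_obs();print(o["force"],o["torque"],o["tcp_pos"],o["orientation"],loc(o["tcp_pos"]))
c=cam("top"); d=cam("side")
a=cv2.resize(c[0][150:260,220:330],(400,400),interpolation=2); b=cv2.resize(d[0][110:230,250:370],(400,400),interpolation=2)
cv2.imwrite("pics/p7.png",np.clip(np.hstack([a,b])[...,::-1]*1.5,0,255).astype(np.uint8))
```

```text
[-0.4987764  -0.42566783 -1.67243704] [0.04209951 0.13600613 0.0161149 ] [371.23726331  67.910153   138.90504876] [-6.04174286e-02  9.98173123e-01  1.97938355e-04 -3.34888274e-04] [-240.   92.]
```

View pics/p7.png

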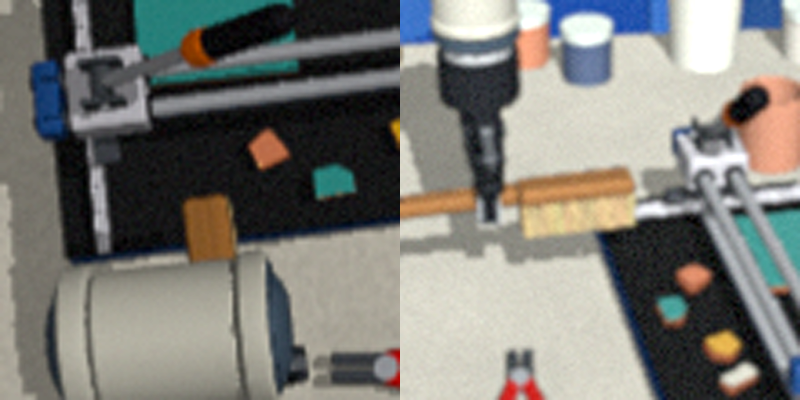

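The brush hangs level (side view); its head tip is at top-crop (210,197), 14 mm clear of the peach piece. I'll lower it and slide in under the rails.

{"op": "servo_tool", "data": {
  "moves": [
    [1, 0, 0, -3, 0, 0, 0],
    [1, 0, 0, -2.1, 0, 0, 0],
    [1, 0, 0, 0, 0, 0, 0],
    [1, 2, 0.24, 0, 0, 0, 0],
    [1, 2, 0.24, 0, 0, 0, 0],
    [1, 2, 0.24, 0, 0, 0, 0],
    [1, 2, 0.24, 0, 0, 0, 0],
    [1, 0.9, 0.1, 0, 0, 0, 0],
    [1, 0, 0, 0, 0, 0, 0]
  ]
}}

```text
time: 11.05
tcp_pos: [461.1, 78.7, 88.9]
orientation: [-0.061, 0.998, 0.0, 0.0]
force: [-0.4, -0.7, -1.6]
width: 0.272
gripper_force: 59.3
```

Run:
```python
from h import *
from m import loc,W,o as oo,ex,ey
o=get_obs();print(o["force"],o["torque"],o["tcp_pos"],o["orientation"],loc(o["tcp_pos"]))
c=cam("top")
im=cv2.resize(c[0][150:230,240:400],(800,400),interpolation=2)
cv2.imwrite("pics/p8.png",np.clip(im[...,::-1]*1.6,0,255).astype(np.uint8))
```

```text
[ 0.35947603  0.73355766 -2.0559798 ] [ 0.00615075  0.09517649 -0.0311322 ] [460.37607663  78.55812243  88.66637765] [-6.09269302e-02  9.98142191e-01 -8.00266166e-06 -2.75562112e-04] [-150.   92.]
```

View pics/p8.png

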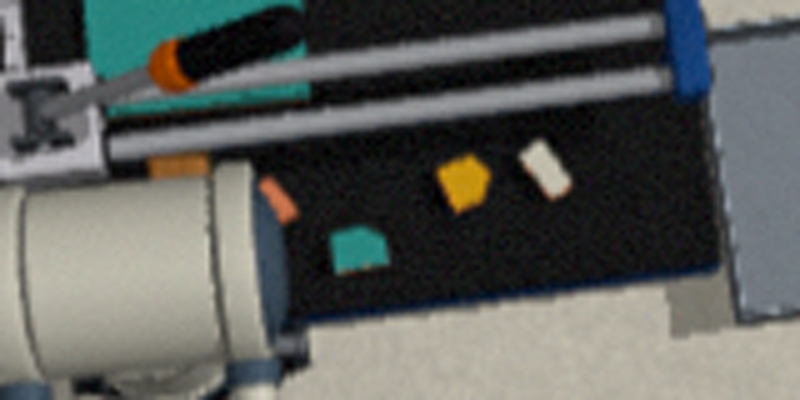

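The head is tucked under the rail ((180,160)) with all pieces ahead of it. I'll lower the bristles to about 1 mm over the rubber and start the sweep.

{"op": "servo_tool", "data": {
  "moves": [
    [1, 0, 0, -0.45, 0, 0, 0],
    [1, 0, 0, 0, 0, 0, 0],
    [1, 0.12, -1, 0, 0, 0, 0],
    [1, 0.12, -1, 0, 0, 0, 0],
    [1, 0.12, -1, 0, 0, 0, 0],
    [1, 0.12, -1, 0, 0, 0, 0],
    [1, 0.12, -1, 0, 0, 0, 0],
    [1, 0.12, -1, 0, 0, 0, 0],
    [1, 0.12, -1, 0, 0, 0, 0],
    [1, 0.12, -1, 0, 0, 0, 0]
  ]
}}

```text
time: 12.15
tcp_pos: [470.1, -2.7, 83.8]
orientation: [-0.061, 0.998, 0.0, -0.0]
force: [0.7, -0.2, -1.3]
width: 0.271
gripper_force: 59.4
```

{"op": "servo_tool", "data": {
  "moves": [
    [1, 0.12, -1, 0, 0, 0, 0],
    [1, 0.12, -1, 0, 0, 0, 0],
    [1, 0.12, -1, 0, 0, 0, 0],
    [1, 0.12, -1, 0, 0, 0, 0],
    [1, 0.12, -1, 0, 0, 0, 0],
    [1, 0.12, -1, 0, 0, 0, 0],
    [1, 0, 0, 0, 0, 0, 0]
  ]
}}

```text
time: 12.85
tcp_pos: [477.3, -63.1, 83.8]
orientation: [-0.06, 0.998, -0.0, 0.0]
force: [-0.1, 0.8, -0.8]
width: 0.268
gripper_force: 59.2
```

```bash
cat > seg.py <<'E'
from h import *
from m import loc
R={"teal":((75,90,30),(95,255,255)),"peach":((3,90,60),(11,200,255)),"must":((16,150,60),(28,255,255)),"white":((8,0,110),(40,70,255))}
def run():
    o=get_obs();print("tcp",o["tcp_pos"].round(1),loc(o["tcp_pos"]),"F",o["force"].round(1),"t",o["time"])
    for n in("top","side"):
        c=cam(n); hsv=cv2.cvtColor(c[0],cv2.COLOR_RGB2HSV)
        for k,(a,b) in R.items():
            m=cv2.inRange(hsv,a,b); N,_,S,ce=cv2.connectedComponentsWithStats(m)
            for z in(57,14):
              out=[]
              for i in range(1,N):
                if 8<=S[i,4]<200:
                    p=loc(ray(c,ce[i],z))
                    ok=(-135<p[0]<0 and -215<p[1]<130) if z==57 else (-155<p[0]<45 and -385<p[1]<-215)
                    if ok: out.append((p.tolist(),int(S[i,4]),S[i,:2].tolist()+S[i,2:4].tolist()))
              if out: print(n,k,"bed" if z==57 else "tray",out)
if __name__=="__main__": run()
E
python3 seg.py
```

```text
tcp [477.2 -62.4  83.7] [-150.  -50.] F [ 0.1  0.9 -1.2] t 12.9
top white bed [([-44.0, 6.0], 114, [302, 178, 10, 23]), ([-38.0, -123.0], 14, [347, 179, 5, 5]), ([-87.0, -125.0], 113, [348, 186, 10, 22])]
side teal bed [([-80.0, -89.0], 34, [334, 214, 8, 6])]
side peach bed [([-55.0, -86.0], 32, [342, 212, 9, 10]), ([-52.0, -149.0], 19, [347, 225, 11, 5])]
side must bed [([-50.0, -106.0], 42, [344, 216, 10, 6])]
side white bed [([-46.0, -133.0], 42, [348, 221, 10, 7])]
```

All four are ahead of the brush, inside x −80…−46. Sweeping on.

{"op": "servo_tool", "data": {
  "moves": [
    [1, 0.12, -1, 0, 0, 0, 0],
    [1, 0.12, -1, 0, 0, 0, 0],
    [1, 0.12, -1, 0, 0, 0, 0],
    [1, 0.12, -1, 0, 0, 0, 0],
    [1, 0.12, -1, 0, 0, 0, 0],
    [1, 0.12, -1, 0, 0, 0, 0],
    [1, 0.12, -1, 0, 0, 0, 0],
    [1, 0.12, -1, 0, 0, 0, 0],
    [1, 0.12, -1, 0, 0, 0, 0],
    [1, 0, 0, 0, 0, 0, 0]
  ]
}}

```text
time: 14.0
tcp_pos: [488.1, -153.2, 83.8]
orientation: [-0.06, 0.998, -0.0, -0.0]
force: [0.1, 0.2, -1.0]
width: 0.266
gripper_force: 59.2
```

```bash
python3 seg.py
```

```text
tcp [ 488.  -152.5   83.7] [-151. -141.] F [-0.5  1.  -2.1] t 14.05
top white bed [([-32.0, -123.0], 119, [344, 169, 12, 23]), ([-27.0, -205.0], 31, [372, 171, 10, 6])]
top white tray [([-88.0, -252.0], 114, [388, 185, 11, 21])]
side teal bed [([-81.0, -179.0], 44, [341, 232, 9, 7])]
side peach bed [([-53.0, -173.0], 36, [350, 230, 9, 7]), ([-84.0, -203.0], 11, [343, 240, 7, 2])]
side must bed [([-50.0, -197.0], 60, [352, 234, 11, 8])]
side white bed [([-29.0, -210.0], 46, [361, 236, 9, 8])]
```

{"op": "servo_tool", "data": {
  "moves": [
    [1, -0.05, -1.02, 0, 0, 0, 0],
    [1, -0.05, -1.02, 0, 0, 0, 0],
    [1, -0.05, -1.02, -0.03, 0, 0, 0],
    [1, 0.12, -1, 0, 0, 0, 0],
    [1, 0, 0, 0, 0, 0, 0]
  ]
}}

```text
time: 14.65
tcp_pos: [487.7, -194.0, 83.5]
orientation: [-0.06, 0.998, -0.0, 0.0]
force: [-0.9, 0.2, -0.5]
width: 0.271
gripper_force: 59.3
```

```bash
python3 seg.py
```

```text
tcp [ 487.6 -193.3   83.4] [-156. -182.] F [-0.4 -0.4 -1.6] t 14.7
top white bed [([-32.0, -182.0], 118, [363, 167, 13, 20])]
top white tray [([-98.0, -307.0], 114, [406, 186, 12, 22])]
side peach tray [([-56.0, -265.0], 54, [357, 262, 9, 7])]
```

Run:
```python
from h import *
c=cam("side"); hsv=cv2.cvtColor(c[0],cv2.COLOR_RGB2HSV)[200:320,300:430]
m=cv2.inRange(hsv,(0,75,45),(100,255,255))
N,_,S,ce=cv2.connectedComponentsWithStats(m)
for i in range(1,N):
    if S[i,4]>5:
        l=_==i; print(S[i]+[300,200,0,0,0],np.median(hsv[l],0))
b=cv2.resize(c[0][200:300,310:430],(720,600),interpolation=2); cv2.imwrite("pics/p9.png",np.clip(b[...,::-1]*1.7,0,255).astype(np.uint8))
```

```text
[326 219  44  32 917] [ 15. 131. 124.]
[300 228  17  11 148] [ 14.  141.  113.5]
[365 246   5   2   9] [  9.  86. 110.]
[357 262  10   9  76] [  9. 151.  90.]
```

{"op": "servo_tool", "data": {
  "moves": [
    [1, 0.12, -1, 0, 0, 0, 0],
    [1, 0.12, -1, 0, 0, 0, 0],
    [1, 0.12, -1, 0, 0, 0, 0],
    [1, 0, 0, 0, 0, 0, 0]
  ]
}}

```text
time: 15.25
tcp_pos: [491.3, -224.0, 83.5]
orientation: [-0.06, 0.998, -0.0, -0.0]
force: [-0.0, 0.2, -1.4]
width: 0.269
gripper_force: 59.2
```

```bash
python3 seg.py
python3 - <<'E'
from h import *
c=cam("side"); hsv=cv2.cvtColor(c[0],cv2.COLOR_RGB2HSV)[200:320,300:430]
for nm,a,b in(("teal",(65,60,20),(100,255,255)),("must",(17,130,40),(28,255,255)),("peach",(0,75,40),(11,255,255)),("light",(0,0,120),(180,110,255))):
    N,L,S,ce=cv2.connectedComponentsWithStats(cv2.inRange(hsv,a,b))
    for i in range(1,N):
        if S[i,4]>5: print(nm,(S[i]+[300,200,0,0,0]).tolist(),np.median(hsv[L==i],0))
E
```

```text
tcp [ 491.3 -223.3   83.4] [-156. -212.] F [-0.4  0.2 -2.2] t 15.3
top white tray [([-19.0, -231.0], 119, [377, 165, 14, 20]), ([-101.0, -348.0], 118, [420, 185, 12, 22])]
side peach tray [([-55.0, -256.0], 102, [355, 257, 12, 13]), ([-14.0, -262.0], 44, [371, 259, 9, 8]), ([-91.0, -268.0], 61, [345, 264, 9, 10])]
teal [349, 263, 6, 8, 13] [89. 75. 97.]
must [359, 269, 5, 2, 6] [ 17.5 144.   99.5]
peach [354, 257, 13, 13, 110] [  9.  147.   92.5]
peach [371, 258, 10, 9, 49] [  9. 152.  89.]
peach [344, 264, 10, 10, 51] [  9. 153.  77.]
light [355, 200, 11, 20, 38] [105.  11. 123.]
light [360, 200, 6, 9, 13] [102.  11. 121.]
light [300, 200, 130, 120, 7761] [ 27.  18. 143.]
light [374, 205, 4, 6, 8] [103.  12. 122.]
light [300, 224, 6, 13, 50] [ 27.  18. 141.]
light [335, 236, 38, 15, 354] [ 20.  89. 147.]
```

Three terracotta-coloured blobs (the pieces' undersides) show in the tray, one of them double-sized. I'll withdraw sideways, lift, and look.

{"op": "servo_tool", "data": {
  "moves": [
    [1, -2, -0.24, 0, 0, 0, 0],
    [1, -3, -0.36, 0, 0, 0, 0],
    [1, -3, -0.36, 0, 0, 0, 0],
    [1, -1, -0.12, 4, 0, 0, 0],
    [1, 0, 4, 3, 0, 0, 0],
    [1, 0, 5, 0, 0, 0, 0],
    [1, 0, 5, 0, 0, 0, 0],
    [1, 0, 5, 0, 0, 0, 0],
    [1, 0, 0, 0, 0, 0, 0]
  ]
}}

```text
time: 16.35
tcp_pos: [401.1, -37.6, 154.0]
orientation: [-0.065, 0.998, 0.001, 0.001]
force: [0.2, -0.9, -2.5]
width: 0.271
gripper_force: 59.6
```

Run:
```python
from h import *
c=cam("top"); d=cam("side")
a=cv2.resize(c[0][130:230,340:440],(400,400),interpolation=2); b=cv2.resize(d[0][215:305,315:405],(400,400),interpolation=2)
cv2.imwrite("pics/p10.png",np.clip(np.hstack([a,b])[...,::-1]*1.7,0,255).astype(np.uint8))
print(get_obs()["tcp_pos"])
```

```text
[401.3006255  -41.95744739 153.70321121]
```

View pics/p10.png

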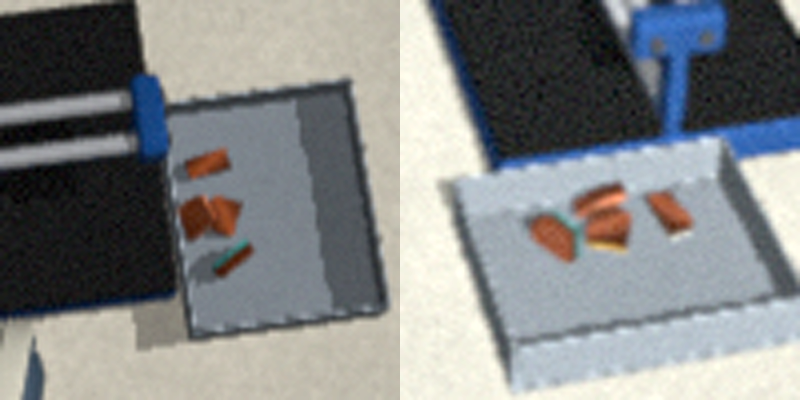

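All four pieces are in the tray, at top-crop (208,163), (195,217), (226,215) and (232,260). The bed is empty. I'll take the brush back to its spot.

{"op": "servo_tool", "data": {
  "moves": [
    [1, -3, 3, 0, 0, 0, 0],
    [1, 0, 4.5, 0, 0, 0, 0],
    [1, 0, 4.5, 0, 0, 0, 0],
    [1, 0, 4.5, 0, 0, 0, 0],
    [1, 0, 4.5, 0, 0, 0, 0],
    [1, 0, 4.5, 0, 0, 0, 0],
    [1, 0, 4.5, 0, 0, 0, 0],
    [1, 0, 4.5, 0, 0, 0, 0],
    [1, 2, 1.5, 0, 0, 0, 0],
    [1, 3.5, 0, 0, 0, 0, 0]
  ]
}}

```text
time: 17.45
tcp_pos: [426.6, 318.3, 153.1]
orientation: [-0.062, 0.998, 0.0, -0.0]
force: [0.6, -0.7, -1.2]
width: 0.27
gripper_force: 59.9
```

{"op": "servo_tool", "data": {
  "moves": [
    [1, 0, 0, -3, 0, 0, 0],
    [1, 0, 0, -3, 0, 0, 0],
    [1, 0, 0, -3, 0, 0, 0],
    [1, 0, 0, -1.5, 0, 0, 0],
    [1, 0, 0, 0, 0, 0, 0],
    [1, 0, 0, 0, 0, 0, 0]
  ]
}}

```text
time: 18.05
tcp_pos: [427.2, 316.4, 49.5]
orientation: [-0.06, 0.998, 0.0, 0.0]
force: [0.4, -0.3, -0.9]
width: 0.272
gripper_force: 59.8
```

{"op": "servo_tool", "data": {
  "moves": [
    [1, 0, 0, -0.7, 0, 0, 0],
    [1, 0, 0, -0.3, 0, 0, 0],
    [1, 0, 0, -0.15, 0, 0, 0],
    [1, 0, 0, 0, 0, 0, 0],
    [1, 0, 0, 0, 0, 0, 0]
  ]
}}

```text
time: 18.55
tcp_pos: [426.5, 317.0, 37.6]
orientation: [-0.061, 0.998, 0.0, 0.0]
force: [-0.0, -0.8, 1.7]
width: 0.271
gripper_force: 60.0
```

The bristles are on the bench (z 37.6, as when grasped). Release slowly, then go up.

{"op": "servo_tool", "data": {
  "moves": [
    [0.6, 0, 0, 0, 0, 0, 0],
    [0.4, 0, 0, 0, 0, 0, 0],
    [0, 0, 0, 0, 0, 0, 0],
    [0, 0, 0, 0, 0, 0, 0],
    [0, 0, 0, 0, 0, 0, 0],
    [0, 0, 0, 0, 0, 0, 0],
    [0, 0, 0, 0, 0, 0, 0]
  ]
}}

```text
time: 19.25
tcp_pos: [426.3, 316.8, 36.9]
orientation: [-0.061, 0.998, -0.0, -0.0]
force: [0.3, 0.8, 0.4]
width: 0.997
gripper_force: 0.0
```

{"op": "servo_tool", "data": {
  "moves": [
    [0, 0, 0, 2, 0, 0, 0],
    [0, 0, 0, 3, 0, 0, 0],
    [0, 0, 0, 4, 0, 0, 0],
    [0, 0, 0, 4, 0, 0, 0],
    [0, -4, 0, 2, 0, 0, 0],
    [0, -4, 2, 0, 0, 0, 0],
    [0, 0, 0, 0, 0, 0, 0],
    [0, 0, 0, 0, 0, 0, 0]
  ]
}}

```text
time: 20.05
tcp_pos: [345.9, 337.1, 187.2]
orientation: [-0.062, 0.998, 0.0, 0.0]
force: [0.1, -0.4, -0.5]
width: 1.003
gripper_force: 0.0
```

Run:
```python
from h import *
from m import loc
o=get_obs(); print(o["tcp_pos"],o["width"],o["force"],o["time"])
for n in("top","side"):
    c=cam(n); hsv=cv2.cvtColor(c[0],cv2.COLOR_RGB2HSV)
    N,L,S,ce=cv2.connectedComponentsWithStats(cv2.inRange(hsv,(8,90,40),(25,255,255)))
    for i in range(1,N):
        p=ray(c,ce[i],50)
        if S[i,4]>60 and 300<p[0]<620 and 250<p[1]<380: print(n,S[i],p.round(),"hsv",np.median(hsv[L==i],0))
    # carriage: expected brush outline projections (head tip, head back, handle end)
    print(proj(c,[[565,334,50],[456,320,50],[337,306,50]]).round(1).tolist())
```

```text
[346.39540967 336.70100481 186.77521781] 1.0003806412577483 [-0.47928402 -0.58160689 -0.13900208] 20.1
top [192 192  17  79 820] [468. 317.  50.] hsv [ 15. 177.  87.]
[[196.3, 192.8], [199.5, 229.2], [202.6, 269.9]]
side [268 152  61  16 446] [469. 292.  50.] hsv [ 15. 138. 130.]
[[327.0, 151.8], [298.8, 154.9], [267.2, 158.3]]
```

The brush outline matches the standing pose in both views. Against the brackets, the carriage works out at y≈160 (parked). Handing in.

```bash
python3 -c "
from bench import *
print(sign_off())"
```

```text
the job is handed in; nothing more can be done
None
```

I handed the job in at about 20 s. The carriage is parked at its fence-end stop, all four pieces are in the scrap tray, and the brush is standing on its bristles, released. The cameras and force readings agree with this, but sign-off returned no verdict.

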